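# Seat the ink bottle in its stand, run the cap home and back it off a quarter turn to vent

## Task

Slide the square ink bottle along the desk, without lifting it, until it is fully home in the square bay of the pine ink stand, which keeps it from turning. There, screw its cap clockwise until it bottoms out, then back it off a quarter turn so that the fresh ink can vent, and finish still holding the cap in your grip at that setting, so that I can tape it. Leave everything else on the desk where it is.

Things in the scene. Friction and masses are not known exactly. Their poses are not given: they have to be found in the camera images.
- bottle: Square clear-glass ink bottle holding black ink, loose, 0.25 to 0.5 kg, white screw cap on top. Body 54 x 54 mm, 50 mm tall; sloping shoulder up to 55 mm; round neck 33 mm across. Origin: centre of the underside; x and y square to the flat sides, z up; paper label on the -x side. Slides on the desk at friction 0.35. Starts 110 to 170 mm before the bay, turned up to 20 degrees from it.
- cap: White ribbed screw cap of the square bottle, already started on the thread: upright cylinder 41 mm across, 24 mm tall. Origin: centre of its lower rim, 58 mm above the bottle's underside when bottomed out, 3 mm higher per turn unscrewed; z up, x and y turn with it. Turns at 0.02 N m and stays where left. Follow its rise and fall, or the bottle is dragged along.
- cap_turn (a joint): Angle of the cap on the bottle's thread, rad: 0 = screwed down to the hard stop (bottomed out), grows anticlockwise seen from above (unscrewing), at most 6.9; starts between 2.4 and 5.0.
- rest: Pine ink stand fixed to the desk: a rear rail (x = 27 to 59 mm, 210 mm long in y, 22 mm high) carrying three small ink pots (29 mm wide, tops at 49 mm, at x = 43, y = 60, 90 and -85 mm), and before its middle the square bay for the bottle, open to -x. Origin: on the desk, at the centre of the bottle's place when fully home; x points into the bay (the final push), z up.
- rest_seat (a point): Where the centre of the bottle's underside lies when fully home against the bay's back wall; axes of the stand. The bay is 58 mm wide between two cheeks 28 mm wide and 22 mm high, back wall at x = 27 mm; the mouth flares from 58 mm wide at x = -25 mm to 80 mm at the block's front, x = -45 mm. No floor: the bottle slides on the desk.
- small_pot: Bystander: loose small clear ink pot with white cap, 29 mm wide, 27 mm tall, beside the bottle's path. Origin: centre of the underside.
- dip_pen: Bystander: loose dip pen lying on the desk along its x axis, 165 mm long, 10 mm thick, wooden holder, on the other side of the bottle's path. Origin: under its middle.
- round_jar: Bystander: loose black round ink jar, 68 mm wide, 75 mm tall. Origin: centre of the underside.
- pipette: Bystander: loose clear pipette lying along its x axis, 160 mm long, 12 mm thick. Origin: under its middle.
- brush_pen: Bystander: loose fat black brush pen lying along its x axis, 142 mm long, 19 mm thick. Origin: under its middle.
- water_glass: Bystander: loose glass tumbler, 68 mm wide, 75 mm tall. Origin: centre of the underside.
- nib_tin: Bystander: loose round metal nib tin, 62 mm wide, 21 mm tall. Origin: centre of the underside.
Things that resemble listed ones, but are neither listed nor needed, are in the scene too. What is shaped like the rest but purple is not meant.

How it is judged:
By the outcome, as a careful person would: the job done as asked, in the order asked, and still so for the second after the job is handed in, while the arm keeps its last pose, push and grip.
It also fails if it takes over 72 s, if anything falls off the work surface, if the arm or the gripper's body presses on something with over 40 N, if the wrist force passes 120 N, or if a joint passes its speed limit or range.

## Robot

A 6-joint arm with a two-finger parallel gripper is mounted at the origin on the work surface. World frame = base frame: x ahead of the robot, y to its left, z up, the work surface at z = 0. Lengths are in m, angles in degrees, forces in N, time in s.
With the tool pointing down it reaches from about 0.275 to 1 m from the base axis. Payload 8.4 kg.
Tool frame: the origin (TCP) lies at the very end of the fingers, on their centre line; the grasp point (between the pads) lies 19 mm behind it; z points along the fingers, y is the line along which they close (so a half turn about z gives the same grasp; the last joint's range is limited). The gripper opens to 85 mm and grips with 20 to 120 N. Pads are 22 mm wide; open, the fingers measure 114 mm over their backs; the gripper's body (76 mm by 85 mm) begins 54 mm behind the grasp point. The pads swing forward as they close: fully open they stand 13 mm farther back than shut.
Start: joints at [-69.809, 20.225, 93.587, -0, 66.188, -0.138], TCP at [0.217, -0.586, 0.231] pointing down, gripper open.
Joint ranges: [-150.9, 150.9], [-52.94, 120.26], [3.33, 152.33], [-74.26, 254.26], [0, 154.13], [-172.89, 172.89]. Speed limits (degrees/s): [127.2, 127.2, 159.86, 180, 180, 180].

## Interface

Orientations are given as a 3x3 rotation matrix whose columns are the frame's x, y, z axes.
In Python, from station import r gives the robot as it stands. The module is installed in compiled form; this text tells all that it offers.
- The arm moves only by the tool move_arm, never from a script. Its argument "steps" is one flat list of numbers, 7 for each row, row after row: the finger opening in cm, from 0 to 8.54, then the shift along the tool's x, y, z in cm, then the turn, a rotation vector about the tool's x, y, z in rad. In form: [jaw, dx, dy, dz, wx, wy, wz, jaw, dx, dy, dz, wx, wy, wz, ...]. A call has 1 to 20 rows; each row is the pose to reach, as a shift and turn from the pose commanded when the call began, along the tool's axes at that moment; what a row does not reach only later rows make up. A row lasts 1/10 s, in which the tool goes at most 50 mm and 8.59 degrees, less where a joint would pass 70% of its speed; a pose out of reach is approached as far as the arm can. A call with a gripper value outside its range is refused whole. The fingers move at their own pace and stop on an object; "grip_force" is the grip in N (left out, the last holds). Time passes only in rows, so rows that repeat a pose let the fingers close. It gives the time, the measured TCP pose, the force, the opening and the grip force at its end, in the units of the state.
- r.get_obs(): the state, without advancing time (a new reading comes with each control period).
- r.camera(name): name is "scene" or "side" or "wrist"; returns the picture (480x640x3 uint8, red, green, blue); there is no depth.
- r.get_calibration(name): a dict with "fx", "fy", "cx", "cy" (pixels), "view" (4x4, takes a point from world to camera coordinates). Camera axes: x right, y up, looking along -z (the intrinsics and any distortion apply to the point x, -y, -z); pixel columns grow to the right and rows downward; lengths in m; the calibration is good to about 2 mm. A picture is of the moment at which its call begins: read the wrist's pose just before it. get_calibration takes no time and is no camera call; for the wrist camera it gives the pose at the moment of the call.
- r.finish_job(): hands the job in; it is judged then, once.
The state is a dict: "time": time; "joint_pos": joint angles; "joint_vel": joint speeds; "joint_efforts": joint torques, N m; "tool_pos": TCP position; "tool_rot": TCP orientation; "contact_force": force on the tool from outside, world axes, zero at the start; "torque": the same for the moment, N m; "finger_gap": opening from 0.0 (shut) to 1.0 (fully open); "grasp_force": force on a finger pad.
Only numpy, scipy, OpenCV 4.12 (cv2) and the standard library are available. Lean on these libraries where they do the work, as an engineer would, in place of code of your own. Each camera call takes 0.05 s, during which the arm holds its last target. There are 200 camera calls.

## Working session

There is one attempt and no reset: what is moved stays moved. The work goes in short steps, Python scripts to look and compute and a tool call to move; the robot and the scene stay as the last step left them, time stands still between calls to the robot, and variables do not carry over. Pictures are saved under pics/ and viewed, at most 11 in all, crops included, and the job is handed in when it is done.

Besides the shell and the picture viewer there is one more tool, called after "Emit:" by a JSON object that holds its "fn" and its "kwargs". move_arm: Moves the arm, as the interface text tells. Its arguments: {"type":"object","properties":{"steps":{"type":"array","items":{"type":"number"}},"grip_force":{"type":"number"}},"required":["steps"]}

```bash
mkdir -p pics
python3 - <<'E'
from station import r
import cv2,numpy as np
for n in("scene","side"):
    im=r.camera(n); cv2.imwrite(f"pics/{n}0.png",im[:,:,::-1])
    c=r.get_calibration(n); print(n,{k:(np.round(v,4).tolist()) for k,v in c.items()})
o=r.get_obs();print(o)
E
```

```text
scene {'fx': 449.8308, 'fy': 449.8308, 'cx': 317.3247, 'cy': 233.2607, 'view': [[-0.1495, 0.9887, -0.0122, 0.0317], [-0.705, -0.0979, 0.7024, 0.2815], [0.6933, 0.1136, 0.7117, -1.2582], [0.0, 0.0, 0.0, 1.0]]}
side {'fx': 572.1452, 'fy': 572.1452, 'cx': 325.5446, 'cy': 240.0414, 'view': [[0.9941, -0.1068, -0.0194, -0.4854], [0.0718, 0.5128, 0.8555, -0.1163], [-0.0814, -0.8519, 0.5174, -1.2376], [0.0, 0.0, 0.0, 1.0]]}
{'time': 0.1, 'joint_pos': array([-6.98080395e+01,  2.02580450e+01,  9.36253051e+01, -1.52844165e-03,
        6.61874479e+01, -1.37240970e-01]), 'joint_vel': array([-0.04142401, -0.01456446, -0.13064819, -0.04675366,  0.02090087,
       -0.01191446]), 'joint_efforts': array([ 7.35545345e-04, -6.06355762e+01, -3.42818749e+01, -8.59398006e-05,
        3.84074214e-03, -1.66570135e-05]), 'tool_pos': array([ 0.21698031, -0.58566917,  0.23063825]), 'tool_rot': array([[ 9.37708241e-01,  3.47423448e-01, -4.49413167e-04],
       [ 3.47423738e-01, -9.37707535e-01,  1.15129210e-03],
       [-2.14322410e-05, -1.23571289e-03, -9.99999236e-01]]), 'contact_force': array([-0.44742881,  0.25289334,  0.49857159]), 'torque': array([ 0.02802495,  0.009772  , -0.01525522]), 'grasp_force': 0.0, 'finger_gap': 0.9971573608095626}
```

View pics/scene0.png

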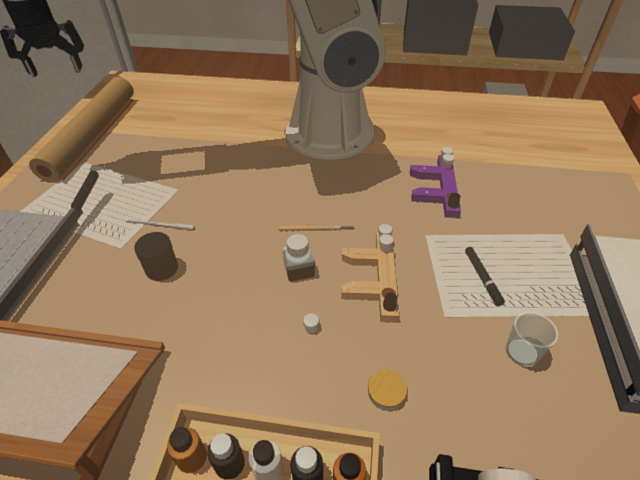

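View pics/side0.png

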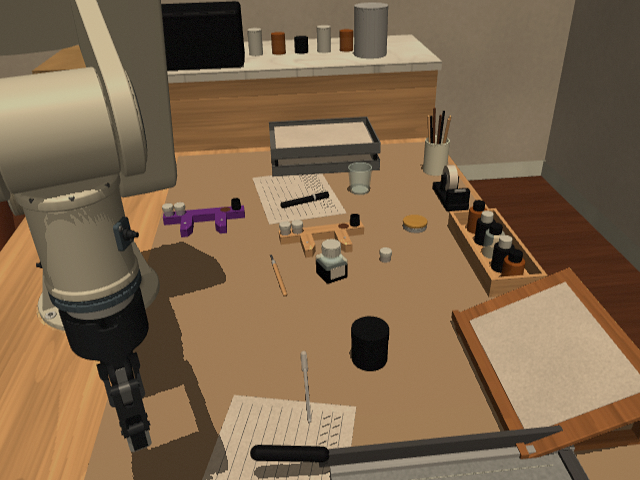

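The scene view shows the bottle at about (299,258). The pine stand is at (380,275), opening to the left (toward the bottle), and the purple look-alike is at (437,185). The pen at (315,228) and the small pot at (312,323) flank the path. The other white-capped bottles, at (226,455) and (306,465), are round and stand in a tray. The side view shows the labelled square bottle at (332,262). I'll confirm with a crop.

```bash
cat > h.py <<'E'
import numpy as np,cv2
def pix2(c,uv,z):
    V=np.array(c["view"]);R=V[:3,:3];t=V[:3,3];o=-R.T@t
    d=np.array([(uv[0]-c["cx"])/c["fx"],-(uv[1]-c["cy"])/c["fy"],-1.]);d=R.T@d
    return o+d*(z-o[2])/d[2]
def proj(c,p):
    V=np.array(c["view"]);q=V[:3,:3]@np.array(p)+V[:3,3]
    return np.array([c["cx"]+c["fx"]*q[0]/-q[2],c["cy"]-c["fy"]*q[1]/-q[2]])
E
python3 - <<'E'
from station import r
from h import *
im=cv2.imread("pics/scene0.png");cv2.imwrite("pics/crop1.png",cv2.resize(im[210:345,270:420],None,fx=4.4,fy=4.4,interpolation=cv2.INTER_CUBIC))
c=r.get_calibration("scene")
print("cap",pix2(c,(297.5,242),.085),"pot",pix2(c,(311,318),.027))
for p in[(344,252),(344,288),(397,315),(380,238)]:print(p,pix2(c,p,.022))
for p in[(281,228),(352,228)]:print(p,pix2(c,p,.005))
E
```

```text
cap [0.50614499 0.00783353 0.085     ] pot [0.63137261 0.05244811 0.027     ]
(344, 252) [0.46213518 0.0927958  0.022     ]
(344, 288) [0.55316061 0.10270308 0.022     ]
(397, 315) [0.6000728  0.20291823 0.022     ]
(380, 238) [0.41255827 0.16281979 0.022     ]
(281, 228) [ 0.39518592 -0.05280468  0.005     ]
(352, 228) [0.37382819 0.10127806 0.005     ]
```

View pics/crop1.png

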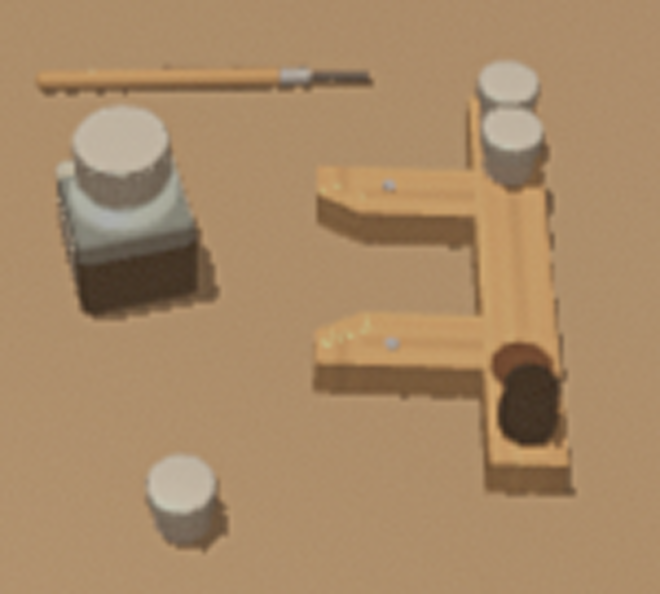

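The crop confirms it. The only square bottle with a white cap has its cap at (299,242), its label faces away to the left, and its black ink shows. The natural-pine stand with the bay opening toward it is the one meant, not the purple one. I'll move above the pair for a close look.

Emit:
{"fn": "move_arm", "kwargs": {"steps": [8.5,12,-12.5,-3,0,0,-0.3,8.5,25,-25,-5,0,0,-0.65,8.5,37,-38,-7,0,0,-1.0,8.5,49,-51,-7,0,0,-1.32,8.5,49,-51,-7,0,0,-1.32,8.5,49,-51,-7,0,0,-1.32,8.5,49,-51,-7,0,0,-1.32,8.5,49,-51,-7,0,0,-1.32,8.5,49,-51,-7,0,0,-1.32,8.5,49,-51,-7,0,0,-1.32,8.5,49,-51,-7,0,0,-1.32,8.5,49,-51,-7,0,0,-1.32,8.5,49,-51,-7,0,0,-1.32,8.5,49,-51,-7,0,0,-1.32,8.5,49,-51,-7,0,0,-1.32,8.5,49,-51,-7,0,0,-1.32,8.5,49,-51,-7,0,0,-1.32]}}

```text
time: 1.8
tool_pos: [0.4987, 0.0616, 0.3007]
tool_rot: [[-0.104, 0.995, -0.001], [0.995, 0.104, -0.001], [-0.001, -0.001, -1.0]]
contact_force: [-1.2, 0.1, -0.7]
finger_gap: 0.999
grasp_force: 0.0
```

Run:
```python
from station import r
from h import *
import pickle
o=r.get_obs();c=r.get_calibration("wrist");im=r.camera("wrist");cv2.imwrite("pics/w1.png",im[:,:,::-1]);pickle.dump(c,open("w1.pkl","wb"))
print(o["time"],o["joint_pos"].round(1),o["tool_pos"].round(4),o["tool_rot"].round(3).tolist());print(c["fx"],c["cx"],c["cy"],{k for k in c},np.round(c["view"],3).tolist())
```

```text
1.8 [  6.9   5.5 103.5  -0.   71.1   0.9] [0.4987 0.0616 0.3007] [[-0.104, 0.995, -0.001], [0.995, 0.104, -0.001], [-0.001, -0.001, -1.0]]
416.12815833524195 322.8178597613207 233.87302591281636 {'fy', 'cx', 'view', 'cy', 'fx'} [[0.995, 0.104, -0.002, -0.502], [-0.099, 0.94, -0.326, 0.057], [-0.032, 0.324, 0.945, -0.45], [0.0, 0.0, 0.0, 1.0]]
```

View pics/w1.png

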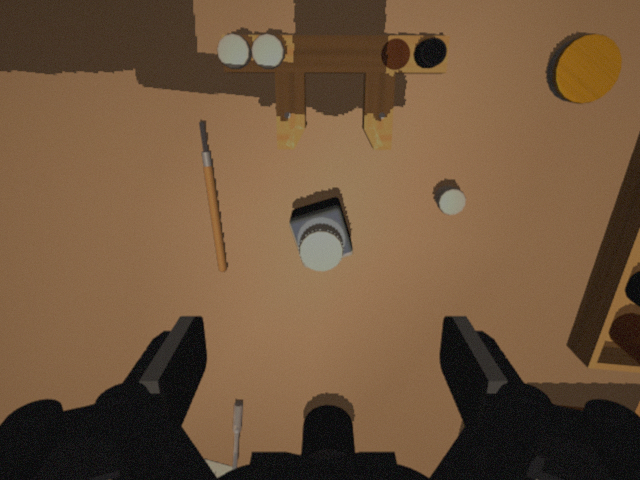

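The wrist view shows the stand's bay at about (335,90), the bottle cap at (321,248), turned a few degrees, the pen at left and the small pot at (452,201). I'll enlarge it to read edges.

Run:
```python
from h import *
im=cv2.imread("pics/w1.png")
a=cv2.convertScaleAbs(im[25:275,200:460],alpha=1.6,beta=10)
cv2.imwrite("pics/w1c.png",cv2.resize(a,None,fx=2.4,fy=2.4,interpolation=cv2.INTER_CUBIC))
```

```text
(no output)
```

View pics/w1c.png

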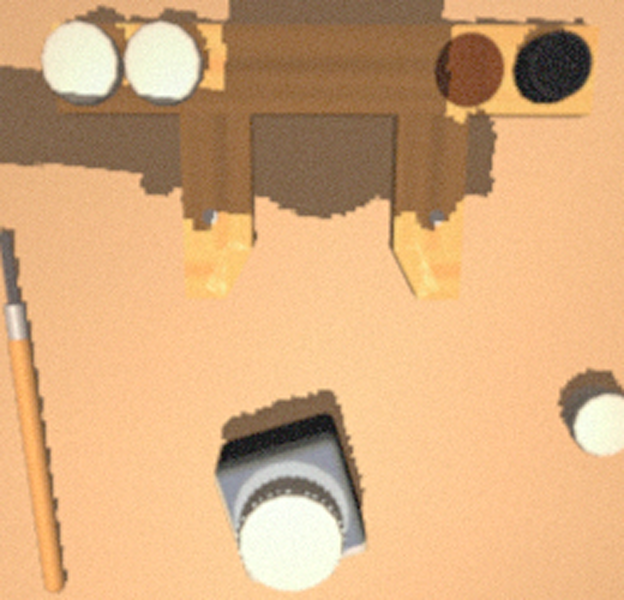

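Run:
```python
from h import *
import pickle
c=pickle.load(open("w1.pkl","rb"));V=np.array(c["view"]);print("cam",-V[:3,:3].T@V[:3,3])
f=lambda x,y,z:pix2(c,(200+x/2.4,25+y/2.4),z)[:2]
for n,a,b in[("bay",(252,115),(394,115)),("mouth25",(255,240),(391,245)),("front outer",(187,296),(460,297)),("rail front",(57,111),(592,116)),("rail back",(57,20),(592,22))]:
  for z in(0,.022):
    p,q=f(*a,z),f(*b,z);d=q-p;print(n,z,p.round(4),q.round(4),"len",np.hypot(*d).round(4),"ang",np.degrees(np.arctan2(d[1],d[0])).round(2),"mid",((p+q)/2).round(4))
im=cv2.imread("pics/w1.png")
m=(im.min(2)>150).astype(np.uint8);n,l,s,ce=cv2.connectedComponentsWithStats(m)
for i in range(1,n):
  if s[i,4]>150:print(s[i],ce[i].round(1))
for z in(.083,.084):print("cap",pix2(c,(200+291/2.4,25+542/2.4),z))
p,q=f(220,473,.0),f(340,438,.0);print("bottle front edge",p,q)
for z in(.05,):
  P=[f(217,474,z),f(331,419,z),f(365,548,z)];print([x.round(4).tolist() for x in P])
```

```text
cam [0.49010491 0.14509754 0.44326833]
bay 0 [0.4698 0.1596] [0.5283 0.1657] len 0.0588 ang 5.98 mid [0.4991 0.1627]
bay 0.022 [0.4709 0.1589] [0.5264 0.1647] len 0.0559 ang 5.98 mid [0.4986 0.1618]
mouth25 0 [0.4757 0.1097] [0.5342 0.1137] len 0.0587 ang 3.95 mid [0.5049 0.1117]
mouth25 0.022 [0.4764 0.1114] [0.532  0.1153] len 0.0558 ang 3.95 mid [0.5042 0.1134]
front outer 0 [0.4482 0.0828] [0.5673 0.0949] len 0.1197 ang 5.79 mid [0.5077 0.0889]
front outer 0.022 [0.4503 0.0859] [0.5634 0.0974] len 0.1138 ang 5.79 mid [0.5069 0.0917]
rail front 0 [0.3894 0.1527] [0.6099 0.1739] len 0.2215 ang 5.48 mid [0.4997 0.1633]
rail front 0.022 [0.3944 0.1523] [0.604  0.1724] len 0.2105 ang 5.48 mid [0.4992 0.1624]
rail back 0 [0.3885 0.187 ] [0.6028 0.2087] len 0.2154 ang 5.78 mid [0.4957 0.1978]
rail back 0.022 [0.3935 0.1849] [0.5972 0.2055] len 0.2047 ang 5.78 mid [0.4954 0.1952]
cap [0.50259369 0.00483946 0.083     ]
cap [0.50255902 0.00522878 0.084     ]
bottle front edge [0.46909181 0.003292  ] [0.52257355 0.02587007]
[[0.4703, 0.0187], [0.5143, 0.0468], [0.5352, -0.0074]]
```

Measured: the stand seat is at about (0.502, 0.1355) with its x axis at yaw 95.8°. The bottle is at about (0.5025, 0.005), turned about +16.5° from the stand. I'll go down over the bottle and grip its body, with the fingertips above the 22 mm cheeks.

Emit:
{"fn": "move_arm", "kwargs": {"steps": [8.5,-2.5,-0.1,4,0,0,-0.14,8.5,-5.7,-0.2,8,0,0,-0.285,8.5,-5.7,-0.2,12,0,0,-0.285,8.5,-5.7,-0.2,16,0,0,-0.285,8.5,-5.7,-0.2,19,0,0,-0.285,8.5,-5.7,-0.2,22,0,0,-0.285,8.5,-5.7,-0.2,25,0,0,-0.285,8.5,-5.7,-0.2,27,0,0,-0.285,8.5,-5.7,-0.2,27.7,0,0,-0.285,8.5,-5.7,-0.2,27.7,0,0,-0.285,8.5,-5.7,-0.2,27.7,0,0,-0.285], "grip_force": 25}}

```text
time: 2.95
tool_pos: [0.5038, 0.0048, 0.0252]
tool_rot: [[-0.378, 0.926, 0.001], [0.926, 0.378, -0.0], [-0.0, 0.001, -1.0]]
contact_force: [0.8, 0.1, 0.9]
finger_gap: 0.997
grasp_force: 0.0
```

Run:
```python
from station import r
from h import *
a=r.camera("side")[180:330,230:430];b=r.camera("wrist")
a=cv2.resize(a,None,fx=2,fy=2,interpolation=cv2.INTER_CUBIC);b=cv2.resize(b,(400,300))
cv2.imwrite("pics/g1.png",np.hstack([a,b])[:,:,::-1])
```

```text
(no output)
```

View pics/g1.png

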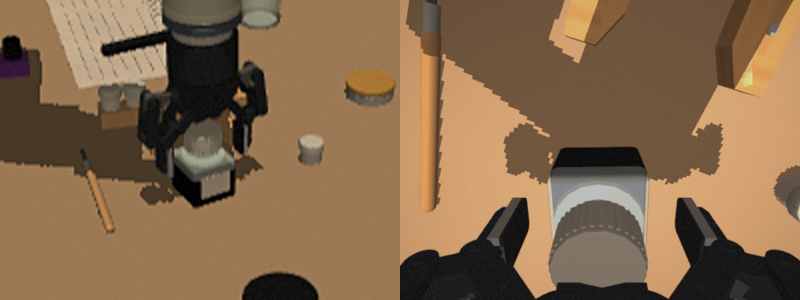

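The side view shows the fingers straddling the bottle body. In the wrist view (right half) the bottle's front edge is level at (562–640,149) and centred between the fingers (525 and 677). Closing.

Emit:
{"fn": "move_arm", "kwargs": {"steps": [5.4,0,0,0,0,0,0,5.2,0,0,0,0,0,0,5.0,0,0,0,0,0,0,5.0,0,0,0,0,0,0,5.0,0,0,0,0,0,0,5.0,0,0,0,0,0,0,5.0,0,0,0,0,0,0,5.0,0,0,0,0,0,0], "grip_force": 25}}

```text
time: 3.85
tool_pos: [0.5036, 0.0056, 0.0249]
tool_rot: [[-0.38, 0.925, 0.001], [0.925, 0.38, -0.0], [-0.0, 0.001, -1.0]]
contact_force: [-2.1, 0.5, 7.2]
finger_gap: 0.625
grasp_force: 26.1
```

Run:
```python
from station import r
import numpy as np
o=r.get_obs();R=o["tool_rot"];p=o["tool_pos"]
s=np.array([.502,.1355]);xh=np.array([-np.sin(np.radians(5.8)),np.cos(np.radians(5.8))]);yh=np.array([-xh[1],xh[0]])
print(p,o["finger_gap"],o["grasp_force"],o["contact_force"])
d=p[:2]-s;print("stand x,y of TCP",d@xh,d@yh,"yaw",np.degrees(np.arctan2(R[1,0],R[0,0])))
for n,t in(("pre",s-xh*.075),("seat",s)):
    e=R.T@np.append(t-p[:2],0);print(n,e*100)
```

```text
[0.50360042 0.00555062 0.02491023] 0.6251050459549005 26.052236258983612 [-2.05064171  0.52092905  7.17606164]
stand x,y of TCP -0.12944586239405215 0.011539971660083748 yaw 112.30344892608258
pre [4.89246396e+00 2.65311612e+00 6.57935351e-05]
seat [ 1.20834835e+01  4.78366478e+00 -7.49658849e-04]
```

Emit:
{"fn": "move_arm", "kwargs": {"steps": [5.0,0.5,0.27,0,0,0,0.03,5.0,1.0,0.53,0,0,0,0.06,5.0,1.5,0.8,0,0,0,0.09,5.0,2.0,1.06,0,0,0,0.12,5.0,2.5,1.33,0,0,0,0.15,5.0,3.0,1.6,0,0,0,0.18,5.0,3.5,1.86,0,0,0,0.21,5.0,4.0,2.12,0,0,0,0.24,5.0,4.5,2.4,0,0,0,0.27,5.0,4.9,2.65,0,0,0,0.288,5.0,4.9,2.65,0,0,0,0.288,5.0,4.9,2.65,0,0,0,0.288]}}

```text
time: 5.05
tool_pos: [0.5098, 0.0614, 0.0249]
tool_rot: [[-0.101, 0.995, 0.001], [0.995, 0.101, 0.0], [0.0, 0.001, -1.0]]
contact_force: [-0.1, 2.6, 5.9]
finger_gap: 0.625
grasp_force: 26.0
```

```bash
cat > st.py <<'E'
from station import r
from h import *
o=r.get_obs();R=o["tool_rot"];p=o["tool_pos"]
s=np.array([.502,.1355]);xh=np.array([-np.sin(np.radians(5.8)),np.cos(np.radians(5.8))]);yh=np.array([-xh[1],xh[0]])
d=p[:2]-s;yaw=np.degrees(np.arctan2(R[1,0],R[0,0]));F=o["contact_force"]
print(o["time"],p.round(4),"stand mm x,y",(d@xh*1e3).round(1),(d@yh*1e3).round(1),"yaw rel",(yaw-95.8).round(2),"Fx,Fy,Fz",(F[:2]@xh).round(1),(F[:2]@yh).round(1),F[2].round(1),"T",o["torque"].round(2),"j6",o["joint_pos"][5].round(1),"gap",o["finger_gap"].round(3),o["grasp_force"].round(1))
E
python3 - <<'E'
from st import *
c=r.get_calibration("wrist");b=r.camera("wrist");print(np.round(c["view"],3).tolist())
import pickle;pickle.dump(c,open("w2.pkl","wb"))
cv2.imwrite("pics/w2.png",b[:,:,::-1])
E
```

```text
Traceback (most recent call last):
  File "st.py", line 6, in <module>
    print(o["time"],p.round(4),"stand mm x,y",(d@xh*1e3).round(1),(d@yh*1e3).round(1),"yaw rel",(yaw-95.8).round(2),"Fx,Fy,Fz",(F[:2]@xh).round(1),(F[:2]@yh).round(1),F[2].round(1),"T",o["torque"].round(2),"j6",o["joint_pos"][5].round(1),"gap",o["finger_gap"].round(3),o["grasp_force"].round(1))
                                                                                                                                                                                                                                                    ^^^^^^^^^^^^^^^^^^^^^
AttributeError: 'float' object has no attribute 'round'
```

```bash
sed -i 's/o\["finger_gap"\].round(3),o\["grasp_force"\].round(1)/round(o["finger_gap"],3),round(o["grasp_force"],1)/' st.py
python3 - <<'E'
from st import *
c=r.get_calibration("wrist");b=r.camera("wrist")
import pickle;pickle.dump(c,open("w2.pkl","wb"))
cv2.imwrite("pics/w2.png",b[:,:,::-1])
E
```

```text
5.05 [0.5098 0.0614 0.0249] stand mm x,y -74.5 -0.3 yaw rel -0.01 Fx,Fy,Fz 2.6 -0.2 5.9 T [ 0.35  0.18 -0.05] j6 0.9 gap 0.625 26.0
```

View pics/w2.png

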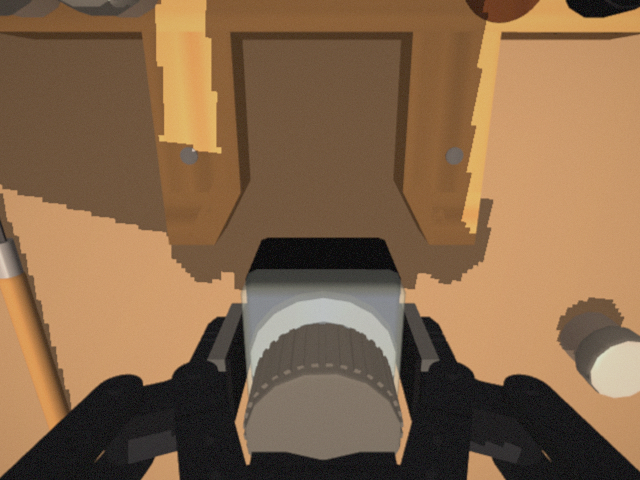

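The bottle stands square before the bay: its base edge runs from about (262,240) to (387,240). The bay's top inner corners are at (232,35) and (412,35), and the mouth at (242,183) and (403,182). Checking the lateral offset.

Run:
```python
from st import *
import pickle;c=pickle.load(open("w2.pkl","rb"))
for uv,z in[((232,35),.022),((412,35),.022),((242,183),.022),((403,182),.022),((172,244),.022),((474,243),.022),((247,272),.05),((403,272),.05)]:
    q=pix2(c,uv,z)[:2]-s;print(uv,(q@xh*1e3).round(1),(q@yh*1e3).round(1))
```

```text
5.1 [0.5098 0.0614 0.0249] stand mm x,y -74.5 -0.3 yaw rel -0.01 Fx,Fy,Fz 1.3 1.0 5.9 T [ 0.37  0.13 -0.06] j6 0.9 gap 0.63 26.0
(232, 35) 26.1 28.6
(412, 35) 26.1 -28.5
(242, 183) -21.6 28.5
(403, 182) -21.3 -28.6
(172, 244) -44.7 56.0
(474, 243) -44.3 -56.5
(247, 272) -43.5 23.2
(403, 272) -43.5 -24.9
```

Alignment is within 1 mm. I'll slide in and take the last stretch slowly.

Emit:
{"fn": "move_arm", "kwargs": {"steps": [5.0,0.6,-0.03,0,0,0,0,5.0,1.2,-0.05,0,0,0,0,5.0,1.8,-0.05,0,0,0,0,5.0,2.4,-0.05,0,0,0,0,5.0,3.0,-0.05,0,0,0,0,5.0,3.5,-0.05,0,0,0,0,5.0,4.0,-0.05,0,0,0,0,5.0,4.5,-0.05,0,0,0,0,5.0,5.0,-0.05,0,0,0,0,5.0,5.5,-0.05,0,0,0,0,5.0,6.0,-0.05,0,0,0,0,5.0,6.4,-0.05,0,0,0,0,5.0,6.6,-0.05,0,0,0,0,5.0,6.8,-0.05,0,0,0,0,5.0,6.8,-0.05,0,0,0,0]}}

```text
time: 6.6
tool_pos: [0.5025, 0.1288, 0.0249]
tool_rot: [[-0.101, 0.995, 0.001], [0.995, 0.101, 0.0], [-0.0, 0.001, -1.0]]
contact_force: [1.1, -0.5, 5.1]
finger_gap: 0.632
grasp_force: 26.1
```

```bash
python3 st.py
```

```text
6.6 [0.5025 0.1288 0.0249] stand mm x,y -6.7 0.2 yaw rel 0.02 Fx,Fy,Fz -0.6 -1.0 5.1 T [-0.19  0.13  0.09] j6 8.4 gap 0.632 26.1
```

Emit:
{"fn": "move_arm", "kwargs": {"steps": [5.0,0.1,0,0,0,0,0,5.0,0.2,0,0,0,0,0,5.0,0.3,0,0,0,0,0,5.0,0.4,0,0,0,0,0,5.0,0.4,0,0,0,0,0]}}

```text
time: 7.1
tool_pos: [0.5021, 0.1325, 0.0249]
tool_rot: [[-0.101, 0.995, 0.001], [0.995, 0.101, -0.0], [-0.0, 0.001, -1.0]]
contact_force: [-0.2, -3.6, 6.6]
finger_gap: 0.628
grasp_force: 26.1
```

```bash
python3 st.py
```

```text
7.1 [0.5021 0.1325 0.0249] stand mm x,y -3.0 0.2 yaw rel 0.02 Fx,Fy,Fz -3.6 0.5 6.6 T [-0.4   0.09  0.07] j6 8.8 gap 0.628 26.1
```

Emit:
{"fn": "move_arm", "kwargs": {"steps": [5.0,0.1,0,0,0,0,0,5.0,0.2,0,0,0,0,0,5.0,0.2,0,0,0,0,0]}}

```text
time: 7.4
tool_pos: [0.5019, 0.1345, 0.0249]
tool_rot: [[-0.101, 0.995, 0.001], [0.995, 0.101, -0.0], [-0.0, 0.001, -1.0]]
contact_force: [0.7, -1.8, 6.5]
finger_gap: 0.629
grasp_force: 26.1
```

```bash
python3 st.py
```

```text
7.4 [0.5019 0.1345 0.0249] stand mm x,y -1.0 0.2 yaw rel 0.02 Fx,Fy,Fz -1.8 -0.5 6.5 T [-0.46  0.1   0.02] j6 9.1 gap 0.629 26.1
```

Emit:
{"fn": "move_arm", "kwargs": {"steps": [5.0,0.1,0,0,0,0,0,5.0,0.2,0,0,0,0,0,5.0,0.3,0,0,0,0,0,5.0,0.3,0,0,0,0,0]}}

```text
time: 7.8
tool_pos: [0.5017, 0.1365, 0.0249]
tool_rot: [[-0.102, 0.995, 0.001], [0.995, 0.102, -0.002], [-0.002, 0.001, -1.0]]
contact_force: [1.4, -10.8, 8.0]
finger_gap: 0.631
grasp_force: 26.2
```

```bash
python3 st.py
```

```text
7.8 [0.5017 0.1365 0.0249] stand mm x,y 1.0 0.2 yaw rel 0.05 Fx,Fy,Fz -10.9 -0.3 8.0 T [-1.74 -0.23 -0.04] j6 9.4 gap 0.631 26.2
```

Contact is at about 11 N at the expected depth, so the bottle is home. I'll relax the push, release, rise and turn 90° so the jaws can centre on the cap along the bay's axis.

Emit:
{"fn": "move_arm", "kwargs": {"steps": [5.0,-0.1,0,0,0,0,0,5.8,-0.1,0,0,0,0,0,6.5,-0.1,0,0,0,0,0,7.5,-0.1,0,0,0,0,0,8.5,-0.1,0,0,0,0,0,8.5,-0.1,0,0,0,0,0,8.5,-0.1,0,0,0,0,0,8.5,-0.2,0,-2,0,0,0,8.5,-0.2,0,-5,0,0,0,8.5,-0.2,0,-8,0,0,0,8.5,-0.2,0,-8,0,0,0]}}

```text
time: 8.9
tool_pos: [0.5037, 0.1361, 0.1078]
tool_rot: [[-0.101, 0.995, 0.006], [0.995, 0.101, 0.002], [0.001, 0.006, -1.0]]
contact_force: [1.6, 0.1, -0.9]
finger_gap: 0.996
grasp_force: 0.0
```

Emit:
{"fn": "move_arm", "kwargs": {"steps": [8.5,0,0,0,0,0,-0.15,8.5,0,0,0,0,0,-0.3,8.5,0,0,0,0,0,-0.45,8.5,0,0,0,0,0,-0.6,8.5,0,0,0,0,0,-0.75,8.5,0,0,0,0,0,-0.9,8.5,0,0,0,0,0,-1.05,8.5,0,0,0,0,0,-1.2,8.5,0,0,0,0,0,-1.35,8.5,0,0,0,0,0,-1.5,8.5,0,0,0,0,0,-1.57,8.5,0,0,0,0,0,-1.57,8.5,0,0,0,0,0,-1.57]}}

```text
time: 10.2
tool_pos: [0.501, 0.1354, 0.1038]
tool_rot: [[-0.995, -0.098, -0.001], [-0.098, 0.995, -0.0], [0.001, -0.0, -1.0]]
contact_force: [0.1, 0.3, 0.8]
finger_gap: 0.997
grasp_force: 0.0
```

Run:
```python
from st import *
R=o["tool_rot"];print("tool x in stand",R[:2,0]@xh,R[:2,0]@yh)
c=r.get_calibration("wrist");b=r.camera("wrist");a=r.camera("scene")[190:340,280:420]
import pickle;pickle.dump(c,open("w3.pkl","wb"))
cv2.imwrite("pics/w3full.png",b[:,:,::-1])
cv2.imwrite("pics/w3.png",np.hstack([cv2.resize(b,(400,300)),cv2.resize(a,None,fx=2,fy=2,interpolation=cv2.INTER_CUBIC)])[:,:,::-1])
```

```text
10.2 [0.501  0.1354 0.1038] stand mm x,y -0.0 1.0 yaw rel -270.19 Fx,Fy,Fz 0.3 -0.1 0.8 T [0.03 0.02 0.  ] j6 -80.6 gap 0.997 0.0
tool x in stand 0.003387126015348654 0.9999940689977294
```

View pics/w3.png

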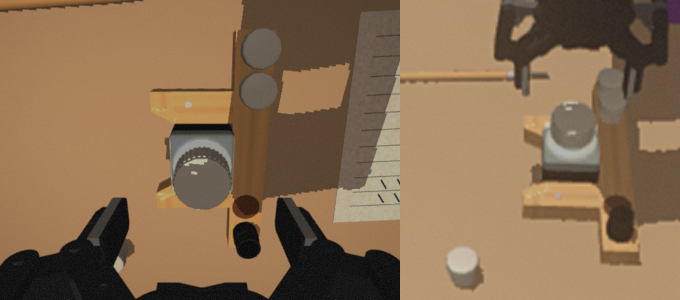

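Both views show the bottle seated squarely against the bay's back wall, with the cap at (202,180) midway between the fingers. I'll descend and close lightly to centre along the bay axis.

Emit:
{"fn": "move_arm", "kwargs": {"steps": [8.5,-0.1,0,1.5,0,0,0,8.5,-0.1,0,3,0,0,0,8.5,-0.1,0,4.2,0,0,0,8.5,-0.1,0,4.7,0,0,0,7.0,-0.1,0,4.7,0,0,0,6.0,-0.1,0,4.7,0,0,0,5.0,-0.1,0,4.7,0,0,0,4.4,-0.1,0,4.7,0,0,0,3.8,-0.1,0,4.7,0,0,0,3.8,-0.1,0,4.7,0,0,0,3.8,-0.1,0,4.7,0,0,0,3.8,-0.1,0,4.7,0,0,0], "grip_force": 20}}

```text
time: 11.5
tool_pos: [0.5026, 0.1357, 0.0577]
tool_rot: [[-0.995, -0.1, 0.001], [-0.1, 0.995, 0.0], [-0.001, 0.0, -1.0]]
contact_force: [-1.4, 1.0, 5.8]
finger_gap: 0.473
grasp_force: 21.7
```

```bash
python3 st.py
```

```text
11.5 [0.5026 0.1357 0.0577] stand mm x,y 0.2 -0.6 yaw rel -270.06 Fx,Fy,Fz 1.1 1.3 5.8 T [ 0.08  0.12 -0.03] j6 -80.8 gap 0.473 21.7
```

Emit:
{"fn": "move_arm", "kwargs": {"steps": [3.8,0,0.05,0,0,0,0,3.8,0,0.1,0,0,0,0,3.8,0,0.1,0,0,0,0]}}

```text
time: 11.8
tool_pos: [0.5026, 0.136, 0.0577]
tool_rot: [[-0.995, -0.101, 0.001], [-0.101, 0.995, -0.001], [-0.001, -0.001, -1.0]]
contact_force: [1.3, -4.7, 7.2]
finger_gap: 0.471
grasp_force: 21.9
```

```bash
python3 st.py
```

```text
11.8 [0.5026 0.136  0.0577] stand mm x,y 0.5 -0.6 yaw rel -270.03 Fx,Fy,Fz -4.8 -0.8 7.2 T [-0.83 -0.04 -0.01] j6 -80.7 gap 0.471 21.9
```

Contact is immediate, so the cap at home is centred on this pose. I'll relax, open, turn a further ~88° to the start of wrist range, and re-grip across the bay.

Emit:
{"fn": "move_arm", "kwargs": {"steps": [3.8,0,-0.06,0,0,0,0,5.0,0,-0.06,0,0,0,0,6.5,0,-0.06,0,0,0,0,8.0,0,-0.06,0,0,0,0,8.5,0,-0.06,0,0,0,0,8.5,0,-0.06,0,0,0,-0.15,8.5,0,-0.06,0,0,0,-0.3,8.5,0,-0.06,0,0,0,-0.45,8.5,0,-0.06,0,0,0,-0.6,8.5,0,-0.06,0,0,0,-0.75,8.5,0,-0.06,0,0,0,-0.9,8.5,0,-0.06,0,0,0,-1.05,8.5,0,-0.06,0,0,0,-1.2,8.5,0,-0.06,0,0,0,-1.35,8.5,0,-0.06,0,0,0,-1.5,8.5,0,-0.06,0,0,0,-1.53,8.5,0,-0.06,0,0,0,-1.53,8.5,0,-0.06,0,0,0,-1.53]}}

```text
time: 13.6
tool_pos: [0.5022, 0.136, 0.0572]
tool_rot: [[0.058, -0.998, -0.0], [-0.998, -0.058, -0.0], [0.0, 0.0, -1.0]]
contact_force: [-0.4, -0.1, -0.2]
finger_gap: 1.0
grasp_force: 0.0
```

```bash
python3 st.py
```

```text
13.6 [0.5022 0.136  0.0572] stand mm x,y 0.4 -0.2 yaw rel -182.47 Fx,Fy,Fz -0.0 0.4 -0.2 T [-0.03  0.01  0.01] j6 -168.3 gap 1.0 0.0
```

Emit:
{"fn": "move_arm", "kwargs": {"steps": [7.0,0,0,0,0,0,0,6.0,0,0,0,0,0,0,5.0,0,0,0,0,0,0,4.4,0,0,0,0,0,0,3.8,0,0,0,0,0,0,3.6,0,0,0,0,0,0,3.6,0,0,0,0,0,0,3.6,0,0,0,0,0,0,3.6,0,0,0,0,0,0], "grip_force": 35}}

```text
time: 14.5
tool_pos: [0.5021, 0.1359, 0.0574]
tool_rot: [[0.059, -0.998, -0.0], [-0.998, -0.059, -0.0], [0.0, 0.0, -1.0]]
contact_force: [-2.0, -0.4, 4.4]
finger_gap: 0.468
grasp_force: 34.9
```

```bash
python3 st.py
```

```text
14.5 [0.5021 0.1359 0.0574] stand mm x,y 0.4 -0.1 yaw rel -182.4 Fx,Fy,Fz -0.2 2.0 4.4 T [-0.    0.32 -0.03] j6 -168.4 gap 0.468 34.9
```

Centred and held. Screwing clockwise 2.24 rad (the stop can't come before 2.4), following the thread down.

Emit:
{"fn": "move_arm", "kwargs": {"steps": [3.6,0,0,0.007,0,0,0.14,3.6,0,0,0.013,0,0,0.28,3.6,0,0,0.02,0,0,0.42,3.6,0,0,0.027,0,0,0.56,3.6,0,0,0.033,0,0,0.7,3.6,0,0,0.04,0,0,0.84,3.6,0,0,0.047,0,0,0.98,3.6,0,0,0.053,0,0,1.12,3.6,0,0,0.06,0,0,1.26,3.6,0,0,0.067,0,0,1.4,3.6,0,0,0.074,0,0,1.54,3.6,0,0,0.08,0,0,1.68,3.6,0,0,0.087,0,0,1.82,3.6,0,0,0.094,0,0,1.96,3.6,0,0,0.1,0,0,2.1,3.6,0,0,0.107,0,0,2.24,3.6,0,0,0.107,0,0,2.24]}}

```text
time: 16.2
tool_pos: [0.5021, 0.1356, 0.0563]
tool_rot: [[-0.819, 0.574, -0.0], [0.574, 0.819, -0.0], [-0.0, -0.0, -1.0]]
contact_force: [-0.6, -2.4, 5.7]
finger_gap: 0.467
grasp_force: 35.0
```

```bash
python3 st.py
```

```text
16.2 [0.5021 0.1356 0.0563] stand mm x,y 0.1 -0.1 yaw rel 49.15 Fx,Fy,Fz -2.3 0.9 5.7 T [-0.47  0.33 -0.  ] j6 -40.0 gap 0.467 35.0
```

Emit:
{"fn": "move_arm", "kwargs": {"steps": [3.6,0,0,0.005,0,0,0.1,3.6,0,0,0.01,0,0,0.2,3.6,0,0,0.014,0,0,0.3,3.6,0,0,0.014,0,0,0.3]}}

```text
time: 16.6
tool_pos: [0.5021, 0.1356, 0.0561]
tool_rot: [[-0.615, 0.788, -0.0], [0.788, 0.615, -0.0], [-0.0, -0.001, -1.0]]
contact_force: [-1.6, -3.8, 5.4]
finger_gap: 0.466
grasp_force: 35.0
```

```bash
python3 st.py
```

```text
16.6 [0.5021 0.1356 0.0561] stand mm x,y 0.1 -0.1 yaw rel 32.16 Fx,Fy,Fz -3.7 2.0 5.4 T [-0.54  0.36 -0.08] j6 -23.0 gap 0.466 35.0
```

Emit:
{"fn": "move_arm", "kwargs": {"steps": [3.6,0,0,0.005,0,0,0.1,3.6,0,0,0.01,0,0,0.2,3.6,0,0,0.01,0,0,0.2]}}

```text
time: 16.9
tool_pos: [0.502, 0.1356, 0.056]
tool_rot: [[-0.446, 0.895, -0.0], [0.895, 0.446, -0.0], [-0.0, -0.001, -1.0]]
contact_force: [-2.7, -4.0, 5.8]
finger_gap: 0.466
grasp_force: 35.1
```

```bash
python3 st.py
```

```text
16.9 [0.502  0.1356 0.056 ] stand mm x,y 0.1 -0.0 yaw rel 20.7 Fx,Fy,Fz -3.7 3.1 5.8 T [-0.58  0.35  0.01] j6 -11.5 gap 0.466 35.1
```

Emit:
{"fn": "move_arm", "kwargs": {"steps": [3.6,0,0,0.005,0,0,0.1,3.6,0,0,0.01,0,0,0.2,3.6,0,0,0.01,0,0,0.2]}}

```text
time: 17.2
tool_pos: [0.502, 0.1356, 0.0559]
tool_rot: [[-0.259, 0.966, -0.0], [0.966, 0.259, -0.001], [-0.0, -0.001, -1.0]]
contact_force: [-2.5, -3.8, 5.1]
finger_gap: 0.469
grasp_force: 35.1
```

```bash
python3 st.py
```

```text
17.2 [0.502  0.1356 0.0559] stand mm x,y 0.1 -0.0 yaw rel 9.24 Fx,Fy,Fz -3.6 2.9 5.1 T [-0.55  0.4  -0.07] j6 -0.0 gap 0.469 35.1
```

Emit:
{"fn": "move_arm", "kwargs": {"steps": [3.6,0,0,0.005,0,0,0.1,3.6,0,0,0.01,0,0,0.2,3.6,0,0,0.01,0,0,0.2]}}

```text
time: 17.5
tool_pos: [0.502, 0.1356, 0.0558]
tool_rot: [[-0.062, 0.998, -0.0], [0.998, 0.062, -0.0], [-0.0, -0.001, -1.0]]
contact_force: [-1.9, -3.3, 4.6]
finger_gap: 0.473
grasp_force: 35.1
```

```bash
python3 st.py
```

```text
17.5 [0.502  0.1356 0.0558] stand mm x,y 0.1 0.0 yaw rel -2.22 Fx,Fy,Fz -3.1 2.3 4.6 T [-0.5   0.43 -0.01] j6 11.4 gap 0.473 35.1
```

Emit:
{"fn": "move_arm", "kwargs": {"steps": [3.6,0,0,0.005,0,0,0.1,3.6,0,0,0.01,0,0,0.2,3.6,0,0,0.01,0,0,0.2]}}

```text
time: 17.8
tool_pos: [0.5019, 0.1356, 0.0557]
tool_rot: [[0.137, 0.991, -0.001], [0.991, -0.137, -0.0], [-0.001, -0.001, -1.0]]
contact_force: [-2.0, -3.5, 6.0]
finger_gap: 0.469
grasp_force: 35.1
```

```bash
python3 st.py
```

```text
17.8 [0.5019 0.1356 0.0557] stand mm x,y 0.1 0.1 yaw rel -13.68 Fx,Fy,Fz -3.3 2.3 6.0 T [-0.49  0.44 -0.02] j6 22.9 gap 0.469 35.1
```

Emit:
{"fn": "move_arm", "kwargs": {"steps": [3.6,0,0,0.005,0,0,0.1,3.6,0,0,0.01,0,0,0.2,3.6,0,0,0.01,0,0,0.2]}}

```text
time: 18.1
tool_pos: [0.5019, 0.1357, 0.0556]
tool_rot: [[0.331, 0.944, -0.001], [0.944, -0.331, -0.0], [-0.001, -0.0, -1.0]]
contact_force: [-3.5, -3.2, 7.5]
finger_gap: 0.472
grasp_force: 35.1
```

```bash
python3 st.py
```

```text
18.1 [0.5019 0.1357 0.0556] stand mm x,y 0.2 0.1 yaw rel -25.15 Fx,Fy,Fz -2.9 3.8 7.5 T [-0.43  0.5  -0.08] j6 34.3 gap 0.472 35.1
```

Emit:
{"fn": "move_arm", "kwargs": {"steps": [3.6,0,0,0.005,0,0,0.1,3.6,0,0,0.01,0,0,0.2,3.6,0,0,0.01,0,0,0.2]}}

```text
time: 18.4
tool_pos: [0.5019, 0.1357, 0.0555]
tool_rot: [[0.512, 0.859, -0.001], [0.859, -0.512, -0.0], [-0.001, -0.0, -1.0]]
contact_force: [-2.6, -2.4, 5.3]
finger_gap: 0.469
grasp_force: 35.1
```

```bash
python3 st.py
```

```text
18.4 [0.5019 0.1357 0.0555] stand mm x,y 0.2 0.1 yaw rel -36.61 Fx,Fy,Fz -2.1 2.8 5.3 T [-0.38  0.47 -0.01] j6 45.8 gap 0.469 35.1
```

Emit:
{"fn": "move_arm", "kwargs": {"steps": [3.6,0,0,0.005,0,0,0.1,3.6,0,0,0.01,0,0,0.2,3.6,0,0,0.01,0,0,0.2]}}

```text
time: 18.7
tool_pos: [0.5027, 0.1351, 0.0557]
tool_rot: [[0.671, 0.742, 0.001], [0.742, -0.671, -0.001], [-0.0, 0.002, -1.0]]
contact_force: [0.1, -7.4, 6.7]
finger_gap: 0.467
grasp_force: 35.4
```

```bash
python3 st.py
```

```text
18.7 [0.5027 0.1351 0.0557] stand mm x,y -0.4 -0.6 yaw rel -47.94 Fx,Fy,Fz -7.3 0.7 6.7 T [-1.26 -0.02  0.6 ] j6 57.2 gap 0.467 35.4
```

Torque rose to 0.6 N m, so the stop is reached between the last two settings, but the bottle may have twisted within the bay's slack. I'll back off 0.25 rad and press it flush on the back wall, then approach the stop gently to get a clean zero.

Emit:
{"fn": "move_arm", "kwargs": {"steps": [3.6,0,0,-0.006,0,0,-0.12,3.6,0,0,-0.012,0,0,-0.25,3.6,0.05,-0.055,-0.012,0,0,-0.25,3.6,0.1,-0.11,-0.012,0,0,-0.25,3.6,0.1,-0.11,-0.012,0,0,-0.25]}}

```text
time: 19.2
tool_pos: [0.5028, 0.1364, 0.056]
tool_rot: [[0.465, 0.886, 0.001], [0.886, -0.465, -0.002], [-0.001, 0.002, -1.0]]
contact_force: [-0.2, -9.6, 10.5]
finger_gap: 0.47
grasp_force: 35.7
```

Run:
```python
from st import *
b=r.camera("scene")[225:305,330:410];a=r.camera("side")[200:275,280:380]
cv2.imwrite("pics/s4.png",np.hstack([cv2.resize(x,(400,int(400*x.shape[0]/x.shape[1])),interpolation=cv2.INTER_CUBIC)[:300] for x in(b,a)])[:,:,::-1])
```

```text
19.2 [0.5028 0.1364 0.056 ] stand mm x,y 0.8 -0.9 yaw rel -33.48 Fx,Fy,Fz -9.5 1.1 10.5 T [-1.75 -0.03  0.03] j6 42.9 gap 0.47 35.7
```

View pics/s4.png

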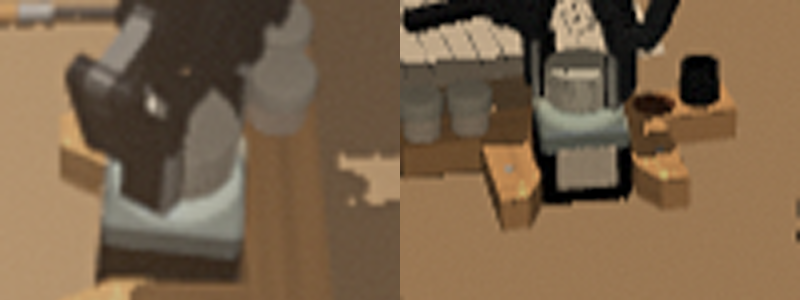

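Both crops show the bottle seated squarely in the bay, with no gap at the rail and its label level. Now the gentle approach to the stop.

Emit:
{"fn": "move_arm", "kwargs": {"steps": [3.6,0,0,0.003,0,0,0.05,3.6,0,0,0.003,0,0,0.05]}}

```text
time: 19.5
tool_pos: [0.5028, 0.1364, 0.056]
tool_rot: [[0.51, 0.86, 0.001], [0.86, -0.51, -0.001], [-0.001, 0.002, -1.0]]
contact_force: [-0.1, -9.6, 9.6]
finger_gap: 0.466
grasp_force: 35.6
```

```bash
python3 st.py
```

```text
19.5 [0.5028 0.1364 0.056 ] stand mm x,y 0.8 -0.9 yaw rel -36.45 Fx,Fy,Fz -9.5 1.0 9.6 T [-1.74 -0.12 -0.  ] j6 45.8 gap 0.466 35.6
```

Emit:
{"fn": "move_arm", "kwargs": {"steps": [3.6,0,0,0.002,0,0,0.03,3.6,0,0,0.002,0,0,0.03]}}

```text
time: 19.7
tool_pos: [0.5029, 0.1363, 0.056]
tool_rot: [[0.535, 0.845, 0.002], [0.845, -0.535, -0.001], [-0.0, 0.002, -1.0]]
contact_force: [0.4, -9.6, 9.3]
finger_gap: 0.467
grasp_force: 35.6
```

```bash
python3 st.py
```

```text
19.7 [0.5029 0.1363 0.056 ] stand mm x,y 0.8 -1.0 yaw rel -38.13 Fx,Fy,Fz -9.6 0.5 9.3 T [-1.85 -0.13 -0.02] j6 47.5 gap 0.467 35.6
```

Emit:
{"fn": "move_arm", "kwargs": {"steps": [3.6,0,0,0.002,0,0,0.03,3.6,0,0,0.002,0,0,0.03]}}

```text
time: 19.9
tool_pos: [0.5029, 0.1363, 0.0559]
tool_rot: [[0.56, 0.829, 0.002], [0.829, -0.56, -0.002], [-0.0, 0.002, -1.0]]
contact_force: [0.2, -10.6, 9.5]
finger_gap: 0.466
grasp_force: 35.6
```

```bash
python3 st.py
```

```text
19.9 [0.5029 0.1363 0.0559] stand mm x,y 0.7 -1.0 yaw rel -39.85 Fx,Fy,Fz -10.6 0.9 9.5 T [-1.84 -0.15 -0.04] j6 49.2 gap 0.466 35.6
```

Emit:
{"fn": "move_arm", "kwargs": {"steps": [3.6,0,0,0.001,0,0,0.03,3.6,0,0,0.001,0,0,0.03]}}

```text
time: 20.1
tool_pos: [0.5029, 0.1363, 0.0559]
tool_rot: [[0.584, 0.811, 0.002], [0.811, -0.584, -0.002], [-0.0, 0.002, -1.0]]
contact_force: [0.9, -9.7, 9.3]
finger_gap: 0.47
grasp_force: 35.6
```

```bash
python3 st.py
```

```text
20.1 [0.5029 0.1363 0.0559] stand mm x,y 0.7 -1.0 yaw rel -41.56 Fx,Fy,Fz -9.7 0.0 9.3 T [-1.93 -0.21 -0.01] j6 51.0 gap 0.47 35.6
```

Emit:
{"fn": "move_arm", "kwargs": {"steps": [3.6,0,0,0.002,0,0,0.03,3.6,0,0,0.002,0,0,0.03]}}

```text
time: 20.3
tool_pos: [0.5029, 0.1363, 0.0559]
tool_rot: [[0.609, 0.794, 0.002], [0.794, -0.609, -0.002], [-0.0, 0.002, -1.0]]
contact_force: [-0.7, -9.9, 9.6]
finger_gap: 0.468
grasp_force: 35.6
```

```bash
python3 st.py
```

```text
20.3 [0.5029 0.1363 0.0559] stand mm x,y 0.7 -1.0 yaw rel -43.28 Fx,Fy,Fz -9.8 1.7 9.6 T [-1.89 -0.17 -0.07] j6 52.7 gap 0.468 35.6
```

Emit:
{"fn": "move_arm", "kwargs": {"steps": [3.6,0,0,0.001,0,0,0.03,3.6,0,0,0.001,0,0,0.03]}}

```text
time: 20.5
tool_pos: [0.503, 0.1363, 0.0559]
tool_rot: [[0.632, 0.775, 0.002], [0.775, -0.632, -0.002], [-0.0, 0.002, -1.0]]
contact_force: [-0.5, -10.5, 9.4]
finger_gap: 0.471
grasp_force: 35.6
```

```bash
python3 st.py
```

```text
20.5 [0.503  0.1363 0.0559] stand mm x,y 0.7 -1.0 yaw rel -45.0 Fx,Fy,Fz -10.4 1.5 9.4 T [-1.98 -0.24  0.02] j6 54.4 gap 0.471 35.6
```

Emit:
{"fn": "move_arm", "kwargs": {"steps": [3.6,0,0,0.002,0,0,0.03,3.6,0,0,0.002,0,0,0.03]}}

```text
time: 20.7
tool_pos: [0.5029, 0.1362, 0.0559]
tool_rot: [[0.654, 0.756, 0.002], [0.756, -0.654, -0.002], [-0.0, 0.002, -1.0]]
contact_force: [0.2, -10.9, 8.9]
finger_gap: 0.472
grasp_force: 35.7
```

```bash
python3 st.py
```

```text
20.7 [0.5029 0.1362 0.0559] stand mm x,y 0.6 -1.0 yaw rel -46.67 Fx,Fy,Fz -10.9 0.9 8.9 T [-2.01 -0.19  0.36] j6 56.1 gap 0.472 35.7
```

Emit:
{"fn": "move_arm", "kwargs": {"steps": [3.6,0,0,0.001,0,0,0.03,3.6,0,0,0.001,0,0,0.03]}}

```text
time: 20.9
tool_pos: [0.5027, 0.136, 0.0558]
tool_rot: [[0.676, 0.737, 0.001], [0.737, -0.676, -0.002], [-0.001, 0.003, -1.0]]
contact_force: [-0.5, -11.1, 9.7]
finger_gap: 0.47
grasp_force: 35.7
```

```bash
python3 st.py
```

```text
20.9 [0.5027 0.136  0.0558] stand mm x,y 0.4 -0.8 yaw rel -48.34 Fx,Fy,Fz -11.0 1.7 9.7 T [-2.14 -0.15  0.81] j6 57.8 gap 0.47 35.7
```

The stop shows cleanly: torque starts to rise at about −45.4° and reaches 0.8 N m at −48.3°. Backing off to +44.7° puts the cap a quarter turn from the stop, following the thread up with the bottle held against the wall.

Emit:
{"fn": "move_arm", "kwargs": {"steps": [3.6,0,0,-0.003,0,0,-0.1,3.6,0,0,-0.01,0,0,-0.24,3.6,0,0,-0.016,0,0,-0.38,3.6,0,0,-0.023,0,0,-0.52,3.6,0,0,-0.03,0,0,-0.66,3.6,0,0,-0.036,0,0,-0.8,3.6,0,0,-0.043,0,0,-0.94,3.6,0,0,-0.05,0,0,-1.08,3.6,0,0,-0.056,0,0,-1.22,3.6,0,0,-0.063,0,0,-1.36,3.6,0,0,-0.07,0,0,-1.5,3.6,0,0,-0.075,0,0,-1.623,3.6,0,0,-0.075,0,0,-1.623,3.6,0,0,-0.075,0,0,-1.623]}}

```text
time: 22.3
tool_pos: [0.5019, 0.1368, 0.0563]
tool_rot: [[-0.77, 0.638, -0.0], [0.638, 0.77, -0.001], [-0.0, -0.001, -1.0]]
contact_force: [-1.9, -4.8, 7.8]
finger_gap: 0.468
grasp_force: 36.3
```

Run:
```python
from st import *
b=r.camera("scene")[225:305,330:410];a=r.camera("side")[200:275,280:380]
cv2.imwrite("pics/s5.png",np.hstack([cv2.resize(x,(400,int(400*x.shape[0]/x.shape[1])),interpolation=cv2.INTER_CUBIC)[:300] for x in(b,a)])[:,:,::-1])
```

```text
22.3 [0.5019 0.1368 0.0563] stand mm x,y 1.3 -0.1 yaw rel 44.59 Fx,Fy,Fz -4.6 2.4 7.8 T [-0.92  0.51  0.03] j6 -35.2 gap 0.468 36.3
```

View pics/s5.png

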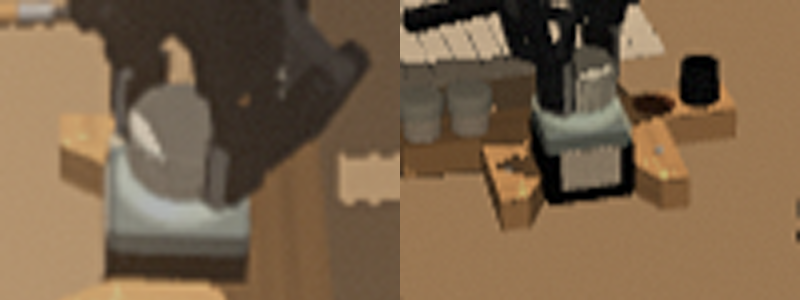

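The bottle is still in the bay with the jaws holding the cap. I'll firm up the push so it is flush at the back wall, then check that things hold steady.

Emit:
{"fn": "move_arm", "kwargs": {"steps": [3.6,0.04,0.04,0,0,0,0,3.6,0.08,0.08,0,0,0,0,3.6,0.08,0.08,0,0,0,0,3.6,0.08,0.08,0,0,0,0,3.6,0.08,0.08,0,0,0,0]}}

```text
time: 22.9
tool_pos: [0.5018, 0.1372, 0.0563]
tool_rot: [[-0.77, 0.637, -0.001], [0.637, 0.77, -0.002], [-0.001, -0.002, -1.0]]
contact_force: [-1.6, -10.8, 9.0]
finger_gap: 0.469
grasp_force: 36.6
```

Run:
```python
from st import *
b=r.camera("scene")[225:305,330:410];a=r.camera("side")[200:275,280:380]
cv2.imwrite("pics/s6.png",np.hstack([cv2.resize(x,(400,int(400*x.shape[0]/x.shape[1])),interpolation=cv2.INTER_CUBIC)[:300] for x in(b,a)])[:,:,::-1])
# label slope in the side view: lower edge of bright label vs cheeks, in stages
for n in("s4","s5","s6"):
    g=cv2.imread(f"pics/{n}.png")[140:195,540:640];m=(cv2.inRange(g,(90,110,120),(190,200,210)))
    k,l,st_,ce=cv2.connectedComponentsWithStats(m);i=1+st_[1:,4].argmax();ct=cv2.findContours((l==i).astype(np.uint8),0,2)[0][0];print(n,st_[i],cv2.minAreaRect(ct))
```

```text
22.9 [0.5018 0.1372 0.0563] stand mm x,y 1.7 0.0 yaw rel 44.59 Fx,Fy,Fz -10.6 2.6 9.0 T [-1.88  0.39 -0.03] j6 -35.1 gap 0.469 36.6
s4 [  19    5   57   42 2003] ((46.598419189453125, 25.566741943359375), (38.670467376708984, 56.60253143310547), 87.27368927001953)
s5 [  23    7   56   42 1779] ((51.13846969604492, 26.607690811157227), (36.466209411621094, 56.931941986083984), 82.87498474121094)
s6 [  23    6   56   41 1803] ((51.023094177246094, 25.684616088867188), (37.08638381958008, 56.68387222290039), 82.87498474121094)
```

Pushed to 10.6 N. The label angle in the side view differs between stages, so I'll measure the bottle's base edge slope against what a square bottle would show.

Run:
```python
from st import *
c=r.get_calibration("side")
def sl(yaw,z=0.,x0=-27):
    t=np.radians(yaw);q=[]
    for y in(-20,20):
        a=np.array([x0*np.cos(t)-y*np.sin(t),x0*np.sin(t)+y*np.cos(t)])/1e3
        q.append(proj(c,np.append(s+a[0]*xh+a[1]*yh,z)))
    q=np.array(q);return q,np.degrees(np.arctan2(*(q[0]-q[1])[::-1]))
for y in(-6,-4,-2,0,2,4,6):
    q,a=sl(y);print(y,((q-[280,200])*4+[400,0]).round(0).tolist(),a.round(2))
for n in("s4","s5","s6"):
    g=cv2.cvtColor(cv2.imread(f"pics/{n}.png"),6).astype(float)
    P=[]
    for u in range(560,624,2):
        col=g[180:215,u];k=[i for i in range(len(col)-1) if col[i]<60<=col[i+1]]
        if k:i=k[-1];P.append((u,180+i+(60-col[i])/(col[i+1]-col[i])))
    P=np.array(P);f=np.polyfit(*P.T,1);print(n,len(P),np.degrees(np.arctan(f[0])).round(2),"rms",np.std(P[:,1]-np.polyval(f,P[:,0])).round(2),np.polyval(f,592).round(1))
```

```text
23.0 [0.5018 0.1372 0.0563] stand mm x,y 1.7 0.0 yaw rel 44.6 Fx,Fy,Fz -10.4 2.2 9.8 T [-1.91  0.37 -0.08] j6 -35.1 gap 0.47 36.6
-6 [[619.0, 199.0], [552.0, 204.0]] -4.11
-4 [[620.0, 198.0], [554.0, 204.0]] -5.18
-2 [[621.0, 197.0], [556.0, 205.0]] -6.26
0 [[623.0, 197.0], [557.0, 205.0]] -7.36
2 [[624.0, 196.0], [559.0, 205.0]] -8.46
4 [[625.0, 195.0], [561.0, 206.0]] -9.57
6 [[626.0, 194.0], [563.0, 206.0]] -10.7
s4 32 -4.6 rms 1.01 200.4
s5 32 -7.59 rms 0.56 199.3
s6 32 -7.35 rms 0.74 199.0
```

The bottle is now square (−7.35° measured, −7.36° expected). When I found the stop it was twisted about 4° clockwise in the bay's slack. The cap is therefore about 4° short of a quarter turn, so I'll add that.

Emit:
{"fn": "move_arm", "kwargs": {"steps": [3.6,0,0,-0.002,0,0,-0.035,3.6,0,0,-0.003,0,0,-0.07,3.6,0,0,-0.003,0,0,-0.07,3.6,0,0,-0.003,0,0,-0.07,3.6,0,0,-0.003,0,0,-0.07]}}

```text
time: 23.5
tool_pos: [0.5018, 0.1371, 0.0563]
tool_rot: [[-0.813, 0.582, -0.001], [0.582, 0.813, -0.002], [-0.001, -0.002, -1.0]]
contact_force: [-2.0, -11.1, 10.4]
finger_gap: 0.468
grasp_force: 36.6
```

Run:
```python
from st import *
a=r.camera("side")[200:275,280:380];a=cv2.resize(a,(400,300),interpolation=cv2.INTER_CUBIC)
g=cv2.cvtColor(a,7).astype(float);P=[]
for u in range(160,224,2):
    col=g[180:215,u];k=[i for i in range(len(col)-1) if col[i]<60<=col[i+1]]
    if k:i=k[-1];P.append((u,180+i+(60-col[i])/(col[i+1]-col[i])))
f=np.polyfit(*np.array(P).T,1);print(np.degrees(np.arctan(f[0])))
cv2.imwrite("pics/fin.png",r.camera("scene")[:,:,::-1])
```

```text
23.5 [0.5018 0.1371 0.0563] stand mm x,y 1.6 0.1 yaw rel 48.61 Fx,Fy,Fz -10.8 3.1 10.4 T [-1.96  0.39 -0.02] j6 -39.1 gap 0.468 36.6
-7.326134081983609
```

View pics/fin.png

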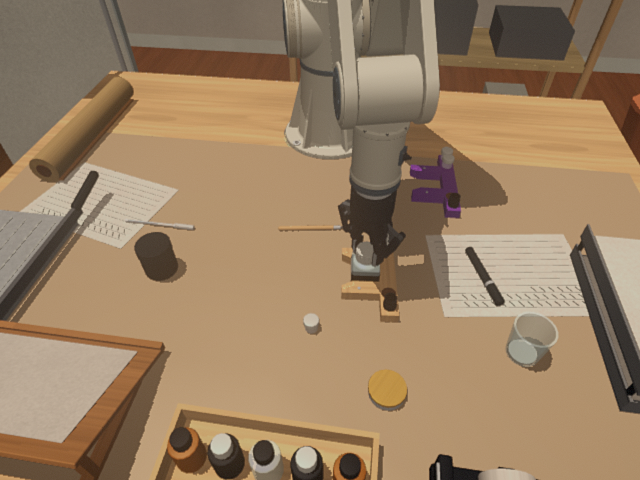

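The bottle is home and square in the pine bay at about (366,263), and the arm is still holding the cap. The pen (315,228), the small pot (312,323) and everything else are where they started. Handing in.

```bash
python3 -c "
from station import r
print(r.finish_job())"
```

```text
the job is handed in; nothing more can be done
None
```

The bottle was slid fully home in the pine bay; its cap was screwed down to the stop and backed off about a quarter turn (by my estimate good to a few degrees), still held in the grip, and nothing else looks moved.

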